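# Idle the outfeed, free the sagging gate bolt and hold the guard gate ajar

## Task

Stop the roller outfeed by bringing its speed lever upright to idle and leaving it there. Then free the guard gate: lift its sagging bolt by the upright tab so that the nose rides over the keeper's bent-up lip while you draw it fully back out of the keeper, and swing the gate about 10 cm (a hand's width at its free end) towards you. It springs shut, so finish while still holding the gate ajar there with the gripper, bolt drawn; leave everything else on the counter and rollers where it is.

Things in the scene. Friction and masses are not known exactly. Their poses are not given: they have to be found in the camera images.
- cage: fixed low guard cage of dark steel square tube round a short roller outfeed; 140 mm high. Origin on the counter, midway under the gateway at its front. Its x axis points through the gateway towards the rollers (away from the robot), y along the gateway towards the hinge post, z up. Two square posts 50 mm wide, 140 mm high, centred at y = +175 mm (hinge post) and y = -150 mm (keeper post) of this frame. The gate sits between them and swings towards -x, the robot's side.
- gate (a joint): the guard gate's hinge (rad): 0 shut, grows as the gate swings towards the robot, stop at 1.2. A closing spring pulls it shut with about 0.45 N m at 0 and 0.57 N m at 0.4 rad (some 4.5 N at the drawn tab), so it shuts by itself if let go. At 0.4 rad the free end stands about 100 mm off its shut place
- gate_frame: the guard gate: grey frame with thin vertical bars, 250 mm wide, top rail 36 mm thick with its top 140 mm above the counter, and the bolt on that rail. Origin on the hinge line at counter height; shut, its axes are parallel to the cage's, the gate reaching from y = -10 mm to -260 mm of its own frame; they turn with the gate
- gate_hinge (a point): point on the vertical hinge line, 140 mm above the counter. The gate, the bolt and its tab turn about this line
- gate_tip (a point): free end of the gate's top rail, 260 mm from the hinge line, on the rail's top face
- bolt (a joint): slide of the steel barrel bolt (m): 0 shot fully into the keeper, grows as it is drawn back towards the hinge, stop at 0.058. Friction about 2 N. The nose has left the keeper completely above 0.042
- bolt_lift (a joint): rocking of the bolt in its loose barrel (rad): 0 sagging fully down (nose down 0.08 rad below level, held there by its weight), grows as the bolt is lifted, stop at 0.14. The horizontal pin of the barrel lies 45 mm above the rail's top, 60 mm from the hinge line. 3 to 4 N up at the tab lifts it. The nose clears the keeper's lip above about 0.045 rad, i.e. with the tab raised 6 mm or more; raised 9 mm and drawn level, it stays clear all the way
- bolt_tab (a point): grip point on the bolt's upright steel tab: a flat bar standing on the rod, 12 mm thick across the gate (cage x), 22 mm wide along the rod, its top 18 mm above this point, free above the rod for 42 mm below this point. Lies 185 mm from the hinge line when the bolt is shot; moves with the bolt
- bolt_nose (a point): centre of the bolt's square nose, 20 mm across the gate, 24 mm along the rod, 26 mm high, wider than the 12 mm rod behind it. Shot and sagging, it hangs behind the keeper's lip, which is some 8 mm higher than the nose's underside
- keeper_lip (a point): top edge of the keeper's bent-up lip, 20 mm above the keeper post, 8 mm thick, on the gate's side of the keeper. The keeper is fixed on the keeper post: two upright steel cheeks, 60 mm high and 27 mm apart, open at the top, with the lip across between them. The rod passes over the lip, the nose is behind it. The cheeks keep the gate shut as long as the nose is between them, also when it is lifted
- control_box: fixed grey box 130 x 90 x 55 mm with the roller drive's speed lever on top. Origin at the centre of its underside; z up
- speed_lever (a joint): lean of the speed lever (rad): 0 upright (idle), positive leaning to the box's +x (running). Stays where it is left, about 1.3 N at the grip moves it
- lever_pivot (a point): the lever's pivot, 65 mm above the counter; the lever turns about the box's y axis
- lever_grip (a point): centre of the lever's black cylindrical grip, 20 mm in diameter, 45 mm long (from 25 mm below to 20 mm above this point along the lever), 100 mm from the pivot
- tape_roll: bystander: paper tape roll 100 mm across, 48 mm high, on the counter; origin at its underside
- carton: bystander: flat carton 150 x 110 x 50 mm on the counter; origin at its underside
- spray_can: bystander: plain can 54 mm across, 150 mm high, on the counter; origin at its underside
- bearing: bystander: steel bearing ring 52 mm across, 16 mm high, on the counter; origin at its underside
- screwdriver: bystander: screwdriver lying on the counter
- parcel: bystander: carton 130 x 100 x 60 mm on the rollers behind the gate; origin at its underside
- pulley: bystander: steel pulley 70 mm across, 22 mm high, on the rollers behind the gate; origin at its underside

How it is judged (in metres and radians):
On the way, in this order (a step that is already met when the one before it is completed fails the run):
1. the speed lever is brought upright (within 0.12 rad) (value of joint speed_lever between -0.12 and 0.12 rad), for 0.2 s.
2. the bolt is drawn out of the keeper (over 42 mm), the gate still shut (value of joint bolt above 0.042 m and value of joint gate below 0.15 rad), for 0.05 s.
3. the gate is swung ajar (over 0.27 rad) (value of joint gate above 0.27 rad), for 0.2 s.
At the end, for the whole second after the job is handed in: The gate is held still and ajar by the fingers (0.27 to 0.56 rad, about 70 to 145 mm at its free end; fingers push on the gate or its bolt with over 0.8 N), the bolt is drawn by over 40 mm, and the speed lever stands upright within 0.12 rad (all of step 1 and value of joint gate between 0.27 and 0.56 rad and velocity of joint gate between -0.1 and 0.1 rad/s and value of joint bolt above 0.04 m and contact force between the fingers and gate_frame above 0.8 N); the arm keeps its last pose, push and grip.
It fails at once if a bystander (tape roll, carton, can, bearing, screwdriver, parcel or pulley) is shifted by more than 30 mm (distance of any of tape_roll, carton, spray_can, bearing, screwdriver, parcel, pulley from where it was at the start of the episode above 0.03 m).
It also fails if it takes over 56 s, if anything falls off the work surface, if the arm or the gripper's body presses on something with over 40 N, if the wrist force passes 120 N, or if a joint passes its speed limit or range.

## Robot

A 6-joint arm with a two-finger parallel gripper is mounted at the origin on the work surface. World frame = base frame: x ahead of the robot, y to its left, z up, the work surface at z = 0. Lengths are in mm, angles in rad, forces in N, time in s.
With the tool pointing down it reaches from about 275 to 1000 mm from the base axis. Payload 8.4 kg.
Tool frame: the origin (TCP) lies midway between the tips of the shut fingers; the grasp point (between the pads) lies 19 mm behind it; z points along the fingers, y is the direction in which the jaws open and shut (so a half turn about z gives the same grasp; the last joint's range is limited). The gripper opens to 85 mm and grips with 20 to 120 N. Pads are 22 mm wide; open, the fingers measure 114 mm over their backs; the gripper's body (76 mm by 85 mm) begins 54 mm behind the grasp point. The pads swing forward as they close: fully open they stand 13 mm farther back than shut.
Start: joints at [1.164, 0.353, 1.633, -0, 1.155, -0.002], TCP at [246.146, 574.491, 231.281] pointing down, gripper open.
Joint ranges: [-2.63, 2.63], [-0.92, 2.1], [0.06, 2.66], [-1.3, 4.44], [0, 2.69], [-3.02, 3.02]. Speed limits (rad/s): [2.22, 2.22, 2.79, 3.14, 3.14, 3.14].

## Interface

Orientations are given as [roll, pitch, yaw] about the fixed x, y, z axes, in that order (R = Rz(yaw) Ry(pitch) Rx(roll)).
In Python, from rig import * gives the robot as it stands.
- The arm moves only by the tool play_rows, never from a script. Its argument "moves" is a list of rows, each a list of 3 entries, a list of its own where there are three numbers: the shift along the tool's x, y, z in m, then the turn, a rotation vector about the tool's x, y, z in rad, then the opening in per cent of the stroke, from 0 (shut) to 100 (fully open). In form: [[[x, y, z], [rx, ry, rz], fingers], ...]. A call has 1 to 20 rows; each row shifts and turns the commanded pose from where the row before left it, along the tool's axes as they then stand; what a row does not reach is not made up. A row lasts 1/10 s, in which the tool goes at most 50 mm and 8.59 degrees, less where a joint would pass 70% of its speed; a pose out of reach is approached as far as the arm can. A call is refused whole if a number of a shift passes 0.05 or a number of a turn 0.15, either way. A call with a gripper value outside its range is refused whole. The fingers move at their own pace and stop on an object; "squeeze" is the grip in N (left out, the last holds). Time passes only in rows, so rows that do not move let the fingers close. It gives the time, the measured TCP pose, the force and the opening at its end, in the units of the state.
- sense(): the state, without advancing time (a new reading comes with each control period).
- grab_frame(name): name is "scene" or "top" or "wrist"; returns a dict with "pixels" (400x640x3 uint8, red, green, blue), "intrinsics" (3x3 intrinsics, pixels), "R" (3x3) and "t" (3): a world point X has camera coordinates R X + t. Camera axes: x right, y down, z forward; pixel columns grow to the right and rows downward; lengths in mm; the calibration is good to about 2 mm. A picture is of the moment at which its call begins. There is no depth.
- sign_off(): hands the job in, once; it reports no verdict.
The state is a dict: "clock": time; "qpos": joint angles; "qvel": joint speeds; "joint_efforts": joint torques, N m; "eef_pos": TCP position; "tcp_rot": TCP orientation; "contact_force": force on the tool from outside, world axes, zero at the start; "wrist_torque": the same for the moment, N m; "opening": opening from 0.0 (shut) to 1.0 (fully open).
Only numpy, scipy, OpenCV 4.12 (cv2) and the standard library are available. Lean on these libraries where they do the work, as an engineer would, in place of code of your own. Each camera call takes 0.05 s, during which the arm holds its last target. There are 200 camera calls.

## Working session

There is one attempt and no reset: what is moved stays moved. The work goes in short steps, Python scripts to look and compute and a tool call to move; the robot and the scene stay as the last step left them, time stands still between calls to the robot, and variables do not carry over. Pictures are saved under pics/ and viewed, about 8 in all and at most 12, crops included, and the job is handed in when it is done.

Besides the shell and the picture viewer there is one more tool, called after "Call:" as name(argument=value, ...) on one line, values as JSON. play_rows: Moves the arm, as the interface text tells. Its arguments: {"type":"object","properties":{"moves":{"type":"array"},"squeeze":{"type":"number"}},"required":["moves"]}

```bash
mkdir -p pics
python3 - <<'E'
from rig import *
import cv2,pickle
d={}
for n in("scene","top"):
    f=grab_frame(n);d[n]=f
    cv2.imwrite(f"pics/{n}0.png",f["pixels"][:,:,::-1])
    print(n,f["intrinsics"],f["R"],f["t"])
pickle.dump(d,open("f0.pkl","wb"))
print(sense())
E
```

```text
scene [[374.43062799   0.         317.07941931]
 [  0.         374.43062799 204.5569204 ]
 [  0.           0.           1.        ]] [[ 0.42193769  0.90657569 -0.00943961]
 [ 0.68212853 -0.32429981 -0.65538561]
 [-0.59721792  0.27009286 -0.75523546]] [-204.57717492 -290.88716974 1580.34577781]
top [[404.37759583   0.         311.0791945 ]
 [  0.         404.37759583 198.45285518]
 [  0.           0.           1.        ]] [[-0.04944173 -0.99875713 -0.00630152]
 [-0.96974392  0.04951374 -0.23905045]
 [ 0.23906535 -0.00570821 -0.9709867 ]] [-24.26320179 599.89261279 979.73639082]
{'clock': 0.1, 'qpos': array([ 1.16360426e+00,  3.53542626e-01,  1.63407564e+00, -6.72380667e-06,
        1.15521382e+00, -2.37687590e-03]), 'qvel': array([ 0.00179907,  0.00076649, -0.00179964,  0.00126642, -0.00113758,
       -0.00028298]), 'joint_efforts': array([ 1.74010045e-03, -6.06357479e+01, -3.42819643e+01,  1.55522462e-04,
        3.81539736e-03,  1.08811955e-05]), 'eef_pos': array([245.97020966, 574.08592877, 230.65261739]), 'tcp_rot': array([-3.14035321e+00,  3.20212889e-06,  2.73678019e+00]), 'contact_force': array([-0.9110225 ,  0.61964791,  0.95744477]), 'wrist_torque': array([-0.01722264, -0.04588652, -0.02883064]), 'opening': 0.9978538004753067}
```

View pics/scene0.png

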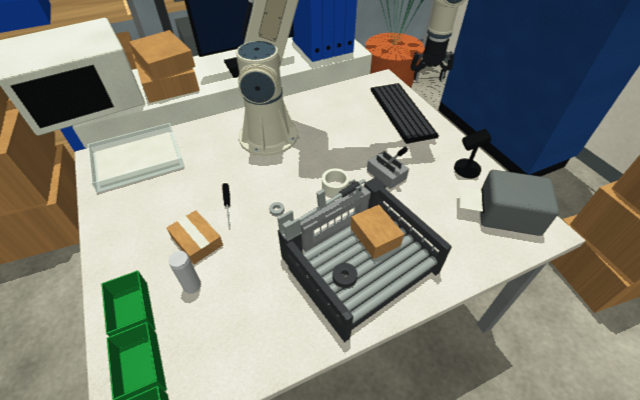

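View pics/top0.png

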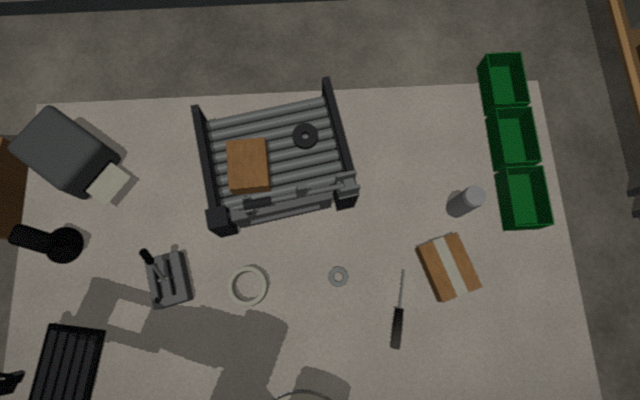

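The scene view shows the gate at about (340,205), the lever at (400,152) and the keeper post at (290,228). In the top view the hinge post is at about (221,220), the keeper post at (346,190) and the lever grip at (147,256). I'll make one montage of enlarged crops next.

```bash
cat > h.py <<'E'
import numpy as np,cv2
def ray(f,u,v):
    R=np.array(f["R"]);t=np.array(f["t"]);K=np.array(f["intrinsics"])
    d=R.T@np.linalg.inv(K)@[u,v,1];return -R.T@t,d
def onz(f,u,v,z):
    c,d=ray(f,u,v);return c+d*(z-c[2])/d[2]
def proj(f,X):
    p=np.array(f["R"])@np.array(X)+f["t"];q=np.array(f["intrinsics"])@p;return q[:2]/q[2]
def tri(a,ua,b,ub):
    c1,d1=ray(a,*ua);c2,d2=ray(b,*ub)
    s=np.linalg.lstsq(np.c_[d1,-d2],c2-c1,rcond=None)[0]
    p,q=c1+d1*s[0],c2+d2*s[1];return (p+q)/2,np.linalg.norm(p-q)
E
python3 - <<'E'
import pickle,cv2,numpy as np
d=pickle.load(open("f0.pkl","rb"))
def crop(n,x,y,w,h,W,H):
    return cv2.resize(d[n]["pixels"][y:y+h,x:x+w,::-1],(W,H),interpolation=cv2.INTER_CUBIC)
a=np.hstack([crop("top",190,160,180,90,800,400)])
b=crop("scene",265,135,160,120,400*2//2,300)
c=crop("top",130,230,80,80,300,300)
cv2.imwrite("pics/m1.png",a)
cv2.imwrite("pics/m2.png",np.vstack([np.hstack([crop("scene",265,165,125,75,500,300),c]),np.hstack([crop("scene",350,135,70,60,350,300),crop("top",190,160,135,90,450,300)])]))
E
```

```text
(no output)
```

View pics/m2.png

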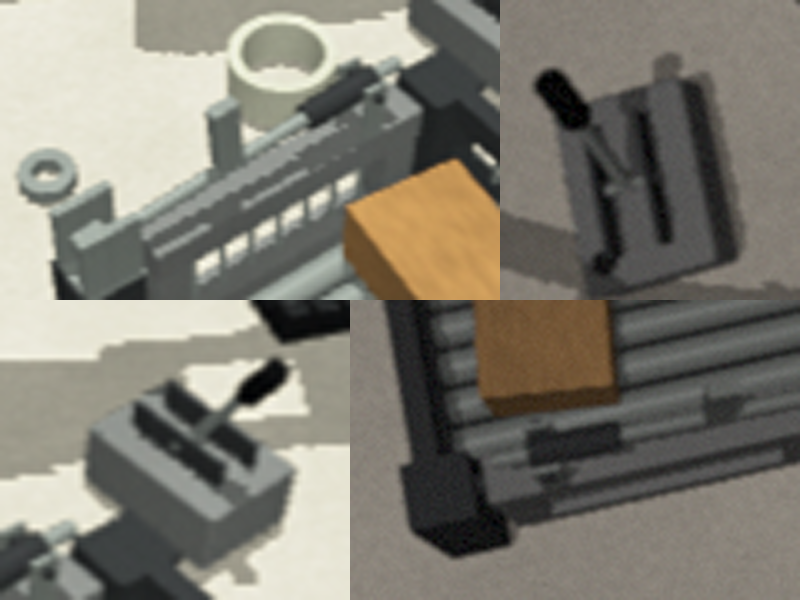

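View pics/m1.png

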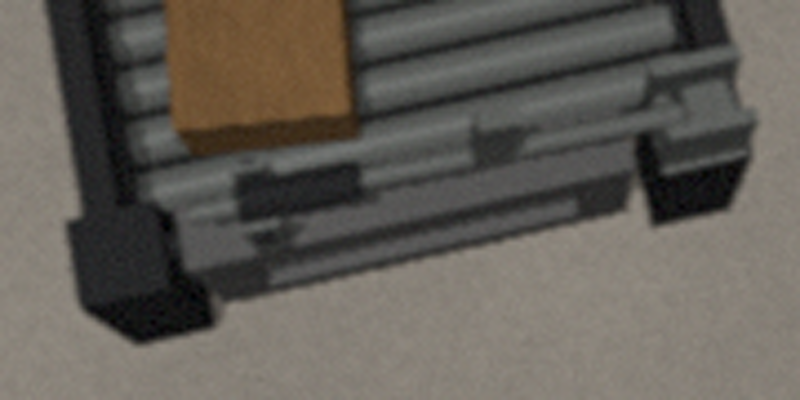

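Run:
```python
import pickle;from h import *
np.set_printoptions(precision=1,suppress=True)
d=pickle.load(open("f0.pkl","rb"));T,S=d["top"],d["scene"]
print("cams",ray(T,0,0)[0],ray(S,0,0)[0])
m1=lambda x,y:(190+x/4.444,160+y/4.444)
tl=lambda x,y:(265+x/4,165+y/4)
c=lambda x,y:(130+(x-500)/3.75,230+y/3.75)
bl=lambda x,y:(350+x/5,135+(y-300)/5)
print("grip",tri(T,c(562,97),S,bl(263,383)))
print("griptip",tri(T,c(545,78),S,bl(279,370)))
print("pivot",tri(T,c(625,185),S,bl(198,432)),onz(T,*c(625,185),65))
# box top corners z=55 (top view)
for p in[(562,108),(695,82),(735,235),(588,290)]:print("box",onz(T,*c(*p),55))
for p in[(168,382),(295,470),(215,525),(90,430)]:print("boxS",onz(S,*bl(*p),55))
for p in[(68,225),(160,205),(172,283),(82,302)]:print("hpost",onz(T,*m1(*p),140))
print("hp S",[onz(S,*tl(*p),140) for p in[(400,85),(440,55)]])
# gate rail top front edge, from top view
for p in[(215,268),(630,175)]:print("railfront",onz(T,*m1(*p),140))
for p in[(150,237),(415,95)]:print("railback S",onz(S,*tl(*p),140))
print("tabtop",tri(T,m1(500,128),S,tl(222,104)),onz(T,*m1(500,128),215),onz(S,*tl(222,104),215))
print("roll",onz(T,249,285,24),"roll r")
```

```text
cams [ 346.3  -48.3 1094.6] [1228.6 -335.7 1001. ]
grip (array([461.1, 336.8, 146.9]), np.float64(0.7490866730646912))
griptip (array([470.9, 340. , 165.1]), np.float64(1.4703768434678588))
pivot (array([410.9, 327.6,  63. ]), np.float64(2.684665349405338)) [410.3 325.5  65. ]
box [464.8 374.2  55. ]
box [478.  283.8  55. ]
box [374.3 254.2  55. ]
box [343.5 351.1  55. ]
boxS [346.4 344.3  55. ]
boxS [468.8 376.4  55. ]
boxS [491.6 293.7  55. ]
boxS [367.5 263.8  55. ]
hpost [564.1 202.9 140. ]
hpost [572.7 152.9 140. ]
hpost [529.2 146.4 140. ]
hpost [521.3 194.8 140. ]
hp S [array([543.3, 142. , 140. ]), array([528. , 187.8, 140. ])]
railfront [536.3 123.1 140. ]
railfront [ 576.5 -104.   140. ]
railback S [598.4 -98.2 140. ]
railback S [557.9 147.3 140. ]
tabtop (array([581.3, -33.9, 235.4]), np.float64(3.671838136356214)) [586.2 -35.3 215. ] [564.6 -24.  215. ]
roll [387.3 117.5  24. ] roll r
```

Triangulation gives:
- **Lever:** grip about (461,337,147) and pivot about (411,327,65). It leans about 0.55 rad, with box yaw about 0.24.
- **Gate:** cage yaw about 0.168, tab about (581,-34,222), hinge about (550,148).

I'm moving over the lever now.

Call:
play_rows(moves=[[[-0.029,-0.0133,0],[0,0,0],100],[[-0.029,-0.0133,0],[0,0,0],100],[[-0.029,-0.0133,0],[0,0,0],100],[[-0.029,-0.0133,0],[0,0,0],100],[[-0.029,-0.0133,0],[0,0,0],100],[[-0.029,-0.0133,0],[0,0,0],100],[[-0.029,-0.0133,0],[0,0,0],100],[[-0.029,-0.0133,0],[0,0,0],100],[[-0.029,-0.0133,0],[0,0,0],100],[[-0.029,-0.0133,0],[0,0,0],100],[[0,0,0],[0,0,-0.129],100],[[0,0,0],[0,0,-0.129],100],[[0,0,0],[0,0,-0.129],100],[[0,0,0],[0,0,-0.129],100],[[0,0,0],[0,0,-0.129],100],[[0,0,0],[0,0,0],100],[[0,0,0],[0,0,0],100]], squeeze=20)

```text
clock: 1.8
eef_pos: [460.2, 338.0, 231.1]
tcp_rot: [-3.141, -0.0, -2.905]
contact_force: [-0.4, 0.5, -0.4]
opening: 1.001
```

Run:
```python
from rig import *
import cv2,pickle,numpy as np
from h import *
f=grab_frame("wrist");t=grab_frame("top")
pickle.dump((f,t),open("f1.pkl","wb"))
im=f["pixels"][:,:,::-1].copy()
for X,c in(((461,337,147),(0,0,255)),((471,340,165),(0,255,0)),((411,327,65),(255,0,0))):
    p=proj(f,X);print(p);cv2.circle(im,(int(p[0]),int(p[1])),4,c,1)
cv2.imwrite("pics/w1.png",im)
s=sense();print(s["clock"],s["eef_pos"],s["tcp_rot"],s["qpos"])
```

```text
[313.35556272 210.97676373]
[314.15889375 234.70100538]
[315.74284068 126.1645046 ]
1.9 [460.26132804 337.9690429  231.1550587 ] [-3.14146474e+00 -2.24231902e-04 -2.90429531e+00] [ 6.30768381e-01  2.69874990e-01  1.75092734e+00 -3.57191729e-05
  1.12104646e+00 -1.17730977e+00]
```

View pics/w1.png

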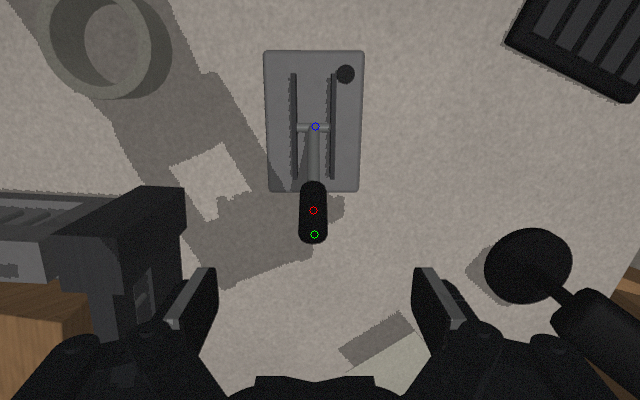

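The wrist view confirms the lever: the projected grip and pivot marks land on the black grip at (313,211) and on the pivot at (315,127). I'll descend, grip it, swing it upright along the arc, then release.

Call:
play_rows(moves=[[[0,0,0.025],[0,0,0],100],[[0,0,0.025],[0,0,0],100],[[0,0,0.025],[0,0,0],100],[[0,0,0.026],[0,0,0],100],[[0,0,0],[0,0,0],10],[[0,0,0],[0,0,0],10],[[0,0,0],[0,0,0],10],[[0,0,0],[0,0,0],10],[[0,0,0],[0,0,0],10],[[0,0,0],[0,0,0],10],[[0,0,0],[0,0,0],10],[[0,0,0],[0,0,0],10],[[0.01,0,-0.005],[0,0,0],10],[[0.01,0,-0.004],[0,0,0],10],[[0.0105,0,-0.003],[0,0,0],10],[[0.01,0,-0.002],[0,0,0],10],[[0.01,0,-0.001],[0,0,0],10],[[0,0,0],[0,0,0],10],[[0,0,0],[0,0,0],10]], squeeze=20)

```text
clock: 3.8
eef_pos: [411.4, 325.1, 145.9]
tcp_rot: [-3.14, 0.0, -2.901]
contact_force: [1.0, -5.4, 1.5]
opening: 0.226
```

Run:
```python
from rig import *
import cv2,pickle,numpy as np
f=grab_frame("wrist");t=grab_frame("top")
sc=grab_frame("scene")
pickle.dump((f,t,sc),open("f2.pkl","wb"))
a=cv2.resize(f["pixels"][50:400,150:480,::-1],(400,424))
b=cv2.resize(sc["pixels"][100:206,340:440,::-1],(400,424))
cv2.imwrite("pics/w2.png",np.hstack([a,b]))
s=sense();print(s["clock"],s["eef_pos"],s["opening"],s["contact_force"])
```

```text
3.95 [411.50861405 325.17001833 145.95439587] 0.22907897979689723 [ 1.51634043 -5.83274077  2.14801342]
```

View pics/w2.png

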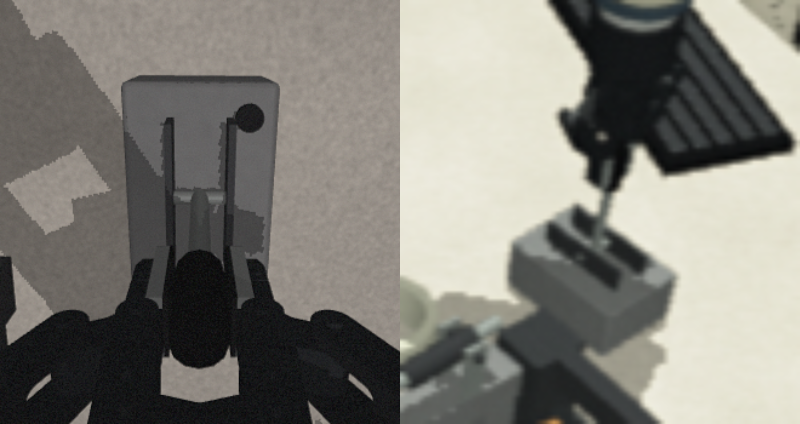

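The lever is gripped (opening 0.23) and looks upright. I'll release it, rise, and check the angle from above.

Call:
play_rows(moves=[[[0,0,0],[0,0,0],40],[[0,0,0],[0,0,0],60],[[0,0,0],[0,0,0],100],[[0,0,0],[0,0,0],100],[[0,0,0],[0,0,0],100],[[0,0,0],[0,0,0],100],[[0,0,-0.03],[0,0,0],100],[[0,0,-0.04],[0,0,0],100],[[0,0,-0.04],[0,0,0],100],[[0,0,-0.03],[0,0,0],100],[[0,0,0],[0,0,0],100],[[0,0,0],[0,0,0],100]])

```text
clock: 5.15
eef_pos: [411.4, 326.1, 285.6]
tcp_rot: [3.141, 0.001, -2.901]
contact_force: [0.0, 0.7, -0.8]
opening: 1.002
```

Run:
```python
from rig import *
import cv2,pickle,numpy as np
from h import *
np.set_printoptions(precision=1,suppress=True)
f=grab_frame("wrist");pickle.dump(f,open("f3.pkl","wb"))
s=sense();print(s["clock"],s["eef_pos"],s["opening"],s["contact_force"])
g=f["pixels"].max(2)
P=(411,326,165);u,v=map(int,proj(f,P))
y0,x0=max(v-60,0),u-60
m=(g[y0:v+60,x0:u+60]<40).astype(np.uint8)
n,l,st,ce=cv2.connectedComponentsWithStats(m)
for i in range(1,n):
    if st[i,4]>150:print(st[i],ce[i]+[x0,y0])
print("pred grip",proj(f,P),"tip",proj(f,(411,326,185)),"pivot",proj(f,(411,326,65)),"gripbottom",proj(f,(411,326,140)))
im=f["pixels"][:,:,::-1].copy()
for z in(65,140,185):
    p=proj(f,(411,326,z)).astype(int);cv2.circle(im,tuple(map(int,p)),3,(0,0,255),1)
cv2.imwrite("pics/w3.png",im)
```

```text
5.2 [410.8 325.7 284.5] 0.9980227025235321 [-0.1  0.2 -0.8]
[ 43  47  29  39 827] [312.4 200.8]
pred grip [314.7 194.3] tip [314.7 202.1] pivot [314.5 167.2] gripbottom [314.6 185.9]
```

View pics/w3.png

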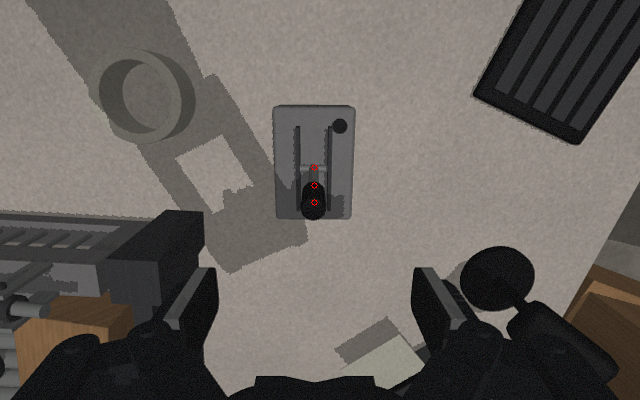

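The lever stands upright: its tip lies at v≈220, within about 1 mm of the prediction. Next I'm going above the tab.

Call:
play_rows(moves=[[[-0.0066,-0.0325,0],[0,0,0],100],[[-0.0066,-0.0325,0],[0,0,0],100],[[-0.0066,-0.0325,0],[0,0,0],100],[[-0.0066,-0.0325,0],[0,0,0],100],[[-0.0066,-0.0325,0],[0,0,0],100],[[-0.0066,-0.0325,0],[0,0,0],100],[[-0.0066,-0.0325,0],[0,0,0],100],[[-0.0066,-0.0325,0],[0,0,0],100],[[-0.0066,-0.0325,0],[0,0,0],100],[[-0.0066,-0.0325,0],[0,0,0],100],[[-0.0066,-0.0325,0],[0,0,0],100],[[-0.0066,-0.0325,0],[0,0,0],100],[[0,0,0],[0,0,0],100]])

```text
clock: 6.5
eef_pos: [581.4, -37.0, 283.1]
tcp_rot: [-3.141, -0.003, -2.904]
contact_force: [0.2, 0.1, -0.0]
opening: 1.0
```

Call:
play_rows(moves=[[[0,0,0],[0,0,0.137],100],[[0,0,0],[0,0,0.137],100],[[0,0,0],[0,0,0.137],100],[[0,0,0],[0,0,0.137],100],[[0,0,0],[0,0,0.137],100],[[0,0,0],[0,0,0.137],100],[[0,0,0],[0,0,0.137],100],[[0,0,0],[0,0,0.137],100],[[0,0,0],[0,0,0.137],100],[[0,0,0],[0,0,0.137],100],[[0,0,0],[0,0,0.137],100],[[0,0,0],[0,0,0.137],100],[[0,0,0],[0,0,0],100],[[0,0,0],[0,0,0],100]])

```text
clock: 7.9
eef_pos: [580.4, -33.5, 284.2]
tcp_rot: [-3.14, -0.001, 1.742]
contact_force: [1.2, -0.2, 0.3]
opening: 1.003
```

Run:
```python
from rig import *
import cv2,pickle,numpy as np
from h import *
np.set_printoptions(precision=3,suppress=True)
f=grab_frame("wrist");pickle.dump(f,open("f4.pkl","wb"))
s=sense();print(s["clock"],s["eef_pos"],s["tcp_rot"],s["qpos"])
im=f["pixels"][:,:,::-1].copy()
for P,c in(((581,-34,240),(0,0,255)),((581,-34,222),(0,255,0)),((550,148,140),(255,0,0)),((592,-108,140),(255,255,0))):
    p=proj(f,P).astype(int);print(p);cv2.circle(im,tuple(map(int,p)),3,c,1)
cv2.imwrite("pics/w4.png",im)
```

```text
7.95 [580.528 -33.587 284.477] [-3.14  -0.     1.742] [-0.06   0.24   1.668  0.     1.235 -0.231]
[315 233]
[315 221]
[316 -63]
[313 263]
```

View pics/w4.png

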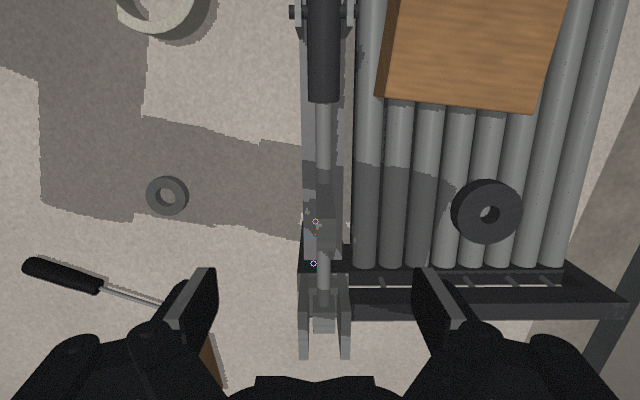

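The wrist view shows the rod vertical at u≈323, with the tab near (327,230), so the marks sit slightly left of it. A crop will settle that.

Run:
```python
import cv2,pickle,numpy as np
f=pickle.load(open("f4.pkl","rb"))
c=f["pixels"][170:340,280:370,::-1].astype(float)
c=np.clip(c*1.6,0,255).astype(np.uint8)
c=cv2.resize(c,(450,600)[::1],interpolation=cv2.INTER_CUBIC)
cv2.imwrite("pics/w5.png",c)
```

```text
(no output)
```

View pics/w5.png

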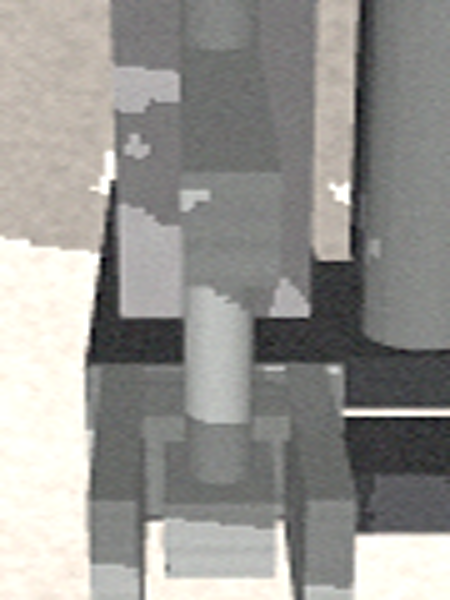

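The tab's top face spans u 316–336 and v 219–256, with its centre near (326,236). I need about +7 mm along tool y and −2 mm along tool x, then I descend and grip.

Call:
play_rows(moves=[[[-0.002,0.007,0],[0,0,0],100],[[0,0,0.027],[0,0,0],100],[[0,0,0.027],[0,0,0],100],[[0,0,0.027],[0,0,0],100],[[0,0,0],[0,0,0],50],[[0,0,0],[0,0,0],5],[[0,0,0],[0,0,0],5],[[0,0,0],[0,0,0],5],[[0,0,0],[0,0,0],5],[[0,0,0],[0,0,0],5],[[0,0,0],[0,0,0],5],[[0,0,0],[0,0,0],5],[[0,0,0],[0,0,0],5],[[0,0,0],[0,0,0],5]], squeeze=50)

```text
clock: 9.35
eef_pos: [588.1, -35.0, 205.6]
tcp_rot: [3.141, 0.001, 1.739]
contact_force: [-3.8, -0.8, 7.0]
opening: 0.135
```

Call:
play_rows(moves=[[[0,0,-0.004],[0,0,0],5],[[0,0,-0.004],[0,0,0],5],[[0,0,-0.003],[0,0,0],5],[[0,0,0],[0,0,0],5],[[0,0,0],[0,0,0],5]])

```text
clock: 9.85
eef_pos: [586.6, -32.9, 213.9]
tcp_rot: [-3.138, -0.004, 1.738]
contact_force: [-1.8, 10.1, -10.0]
opening: 0.134
```

Run:
```python
from rig import *
import cv2,pickle,numpy as np
np.set_printoptions(precision=3,suppress=True)
f=grab_frame("wrist");sc=grab_frame("scene")
s=sense();print(s["clock"],s["eef_pos"],s["tcp_rot"],s["opening"],s["contact_force"])
a=cv2.resize(f["pixels"][150:400,200:440,::-1],(400,417))
b=cv2.resize(sc["pixels"][160:247,265:348,::-1],(400,417))
cv2.imwrite("pics/w6.png",np.hstack([a,b]))
```

```text
9.95 [586.56  -32.874 213.877] [-3.138 -0.004  1.738] 0.13317211811898777 [ -2.816   9.274 -10.907]
```

View pics/w6.png

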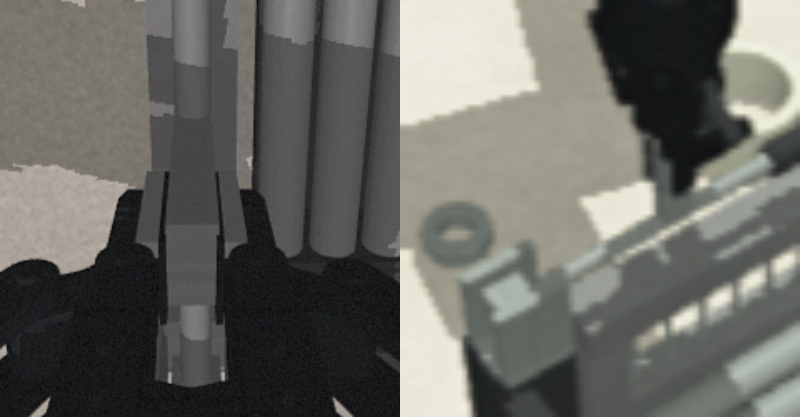

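The tab is held (opening 0.13) and raised about 8 mm, with moderate forces. The bolt is ready to draw along tool x.

Call:
play_rows(moves=[[[0.004,0,0],[0,0,0],5],[[0.004,0,0],[0,0,0],5],[[0.005,0,0],[0,0,0],5],[[0.005,0,0],[0,0,0],5],[[0.005,0,0],[0,0,0],5],[[0.005,0,0],[0,0,0],5],[[0.005,0,0],[0,0,0],5],[[0.005,0,0.0005],[0,0,0],5],[[0.005,0,0.0005],[0,0,0],5],[[0.005,0,0.0005],[0,0,0],5],[[0.004,0,0.0005],[0,0,0],5],[[0.003,0,0],[0,0,0],5],[[0,0,0],[0,0,0],5],[[0,0,0],[0,0,0],5]])

```text
clock: 11.35
eef_pos: [578.3, 20.3, 214.2]
tcp_rot: [-3.141, -0.001, 1.738]
contact_force: [-7.9, -1.7, 2.0]
opening: 0.133
```

Run:
```python
from rig import *
import cv2,pickle,numpy as np
np.set_printoptions(precision=3,suppress=True)
f=grab_frame("wrist");sc=grab_frame("scene")
s=sense();print(s["clock"],s["eef_pos"],s["tcp_rot"],s["opening"],s["contact_force"])
a=cv2.resize(f["pixels"][150:400,200:440,::-1],(400,417))
b=cv2.resize(sc["pixels"][160:247,265:348,::-1],(400,417))
cv2.imwrite("pics/w7.png",np.hstack([a,b]))
```

```text
11.45 [578.307  20.339 214.2  ] [-3.141 -0.001  1.738] 0.1278361453152627 [-7.927 -0.442  3.161]
```

View pics/w7.png

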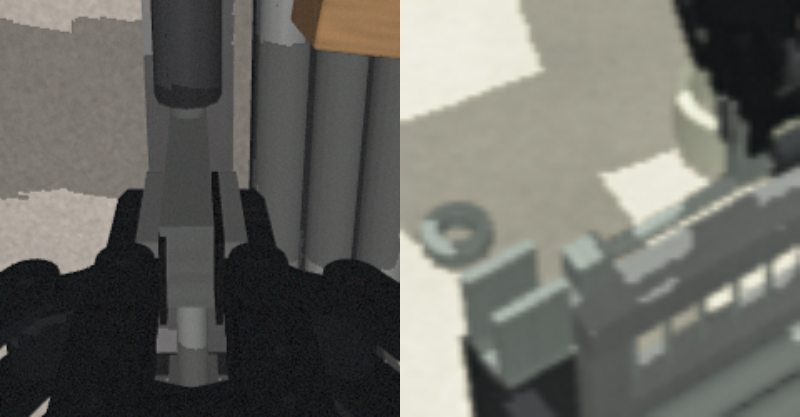

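The nose is out of the keeper, which now shows empty cheeks at left. The TCP travelled 54 mm along the rod. Now I'll swing about the hinge, 10 rows of 0.042 rad.

Call:
play_rows(moves=[[[0,-0.0055,0],[0,0,0.042],5],[[0,-0.0055,0],[0,0,0.042],5],[[0,-0.0055,0],[0,0,0.042],5],[[0,-0.0055,0],[0,0,0.042],5],[[0,-0.0055,0],[0,0,0.042],5],[[0,-0.0055,0],[0,0,0.042],5],[[0,-0.0055,0],[0,0,0.042],5],[[0,-0.0055,0],[0,0,0.042],5],[[0,-0.0055,0],[0,0,0.042],5],[[0,-0.0055,0],[0,0,0.042],5],[[0,0,0],[0,0,0],5],[[0,0,0],[0,0,0],5],[[0,0,0],[0,0,0],5]])

```text
clock: 12.75
eef_pos: [525.1, 21.2, 214.2]
tcp_rot: [3.14, -0.001, 1.319]
contact_force: [-4.0, -0.8, 4.1]
opening: 0.135
```

Run:
```python
from rig import *
import cv2,pickle,numpy as np
np.set_printoptions(precision=3,suppress=True)
f=grab_frame("top");sc=grab_frame("scene")
pickle.dump((f,sc),open("f8.pkl","wb"))
s=sense();print(s["clock"],s["eef_pos"],s["tcp_rot"],s["opening"],s["contact_force"])
a=cv2.resize(f["pixels"][120:330,120:420,::-1],(420,294))
b=cv2.resize(sc["pixels"][110:260,250:440,::-1],(372,294))
cv2.imwrite("pics/w8.png",np.hstack([a,b]))
```

```text
12.85 [525.033  21.065 213.925] [ 3.141 -0.001  1.318] 0.1304413040213982 [-4.28   0.221  4.28 ]
```

View pics/w8.png

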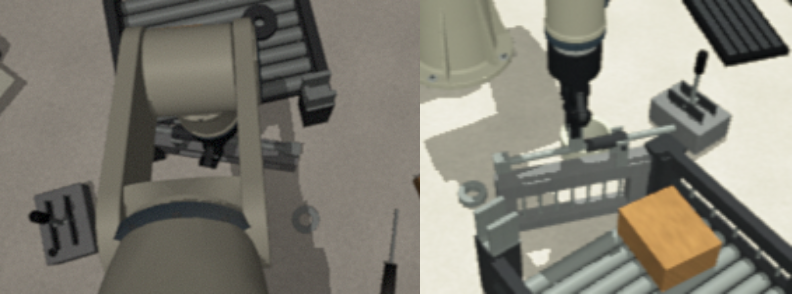

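The gate stands ajar in both views, the nose is clear of the keeper, the lever is upright and the bystanders look unmoved. I'll finish with numeric checks on the lever, the gate angle, steadiness and the bystanders.

Run:
```python
from rig import *
import cv2,pickle
from h import *
np.set_printoptions(precision=2,suppress=True)
f0=pickle.load(open("f0.pkl","rb"));S=grab_frame("scene")
g=S["pixels"].max(2)
p=proj(S,(411,326,165));u,v=map(int,p);y0,x0=v-16,u-12
n,l,st,ce=cv2.connectedComponentsWithStats((g[y0:v+17,x0:u+13]<55).astype(np.uint8))
print("lever pred",p,[(ce[i]+[x0,y0],st[i]) for i in range(1,n) if st[i,4]>15],"per .12rad",proj(S,(423,328,164))-p)
for n,(a,b,c,d) in dict(can=(165,245,205,298),carton=(160,205,225,262),driver=(215,178,235,228),parcel=(345,200,408,258),pulley=(328,258,360,290),bearing=(266,198,288,218)).items():
    A=cv2.cvtColor(f0["scene"]["pixels"][b:d,a:c],7).astype(np.float32);B=cv2.cvtColor(S["pixels"][b:d,a:c],7).astype(np.float32)
    print(n,cv2.phaseCorrelate(A,B,cv2.createHanningWindow(A.shape[::-1],cv2.CV_32F)))
h=np.array([553,148]);a=np.array([578.3,20.3])-h
for k in range(2):
    s=sense();b=s["eef_pos"][:2]-h
    print(s["clock"],"gate",np.arctan2(a[1],a[0])-np.arctan2(b[1],b[0]),s["contact_force"],s["wrist_torque"],np.abs(s["qvel"]).max());grab_frame("top")
```

```text
lever pred [392.88 139.84] [(array([399.65, 129.99]), array([13,  0, 12, 18, 79], dtype=int32)), (array([392.89, 141.39]), array([11, 13,  5, 12, 44], dtype=int32))] per .12rad [2.34 2.08]
can ((-0.024192859866332128, 0.006531110199979651), 0.9431949955445749)
carton ((0.025147036305135373, 0.011420622967150962), 1.0121039547302104)
driver ((-0.002643262698349247, 0.019657403820826147), 1.003343183040619)
parcel ((0.1336390852956555, -0.2063658105397579), 0.8221891642858584)
pulley ((-0.10508292311386569, 0.01650968863978619), 0.9726023427210748)
bearing ((0.3546266287263844, -0.08738747255130441), 0.8283138876159986)
12.9 gate 0.4125283279122214 [-3.29 -0.49  4.77] [0.64 0.68 1.08] 0.0021966360218408027
12.95 gate 0.41283713849652637 [-4.29  0.08  5.11] [0.68 0.69 1.05] 0.0019230807158924492
```

```bash
python3 -c "
from rig import *
sign_off();s=sense();print(s['clock'],s['eef_pos'],s['contact_force'])"
```

```text
the job is handed in; nothing more can be done
the job is handed in; nothing more can be done
```

I handed the job in at about 13 s on the robot's clock: lever at idle, bolt drawn, and the gripper still holding the gate ajar by the bolt tab. No verdict was reported.

**What I did:**
- I gripped the speed lever, swung it upright and released it.
- I gripped the bolt tab, raised it about 8–9 mm and drew it with a 54 mm tool move.
- I then swung the gate about its hinge line towards the robot.

**Last checks:**
- **Lever:** within about 1.5 px of its upright position in the scene view. The 0.12 rad tolerance is about 3 px there.
- **Gate:** about 0.41 rad, worked out from the tool position, and standing still.
- **Bolt:** the nose was seen clear of the keeper. I estimate at least 50 mm drawn from the tool travel, not from a direct reading.
- **Bystanders:** the can, carton, screwdriver, parcel, pulley and bearing shifted by less than 0.4 px. I only checked the tape roll by eye.

**One disagreement:** the wrist reads about −4 N in x and 1.1 N m of yaw moment, where I expected the closing spring to give about +4.5 N. I take this as the clamped tab carrying the spring load as a twist. I did not confirm it.

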